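Turn the souvenir carousel to show the lighthouse

ROBOT

A 7-joint arm with a two-finger parallel gripper is mounted at the origin on the work surface. World frame = base frame: x ahead of the robot, y to its left, z up, the work surface at z = 0. Lengths are in m, angles in rad, forces in N, time in s.
With the tool pointing down it reaches from about 0.4 to 0.925 m from the base axis. Payload 5.6 kg.
Tool frame: the origin (TCP) lies on the centre line of the jaws, within the pads' length; the fingertips stand env.nose_length ahead of it and the grasp point (between the pads) lies 2 mm behind it (env.nose_length is the distance from the TCP to the fingertips, in m); y points along the fingers, z is the direction in which the jaws open and shut, and the axes are right-handed (so a half turn about y gives the same grasp; the last joint's range is limited). The gripper opens to 85 mm and grips with 20 to 120 N. Pads are 22 mm wide; open, the fingers measure 114 mm over their backs; the gripper's body (76 mm by 85 mm) begins 54 mm behind the grasp point. The pads swing forward as they close: fully open they stand 13 mm farther back than shut.
Start: joints at [-1.176, 0.468, -0.012, 1.603, 0.006, 1.071, -0.056], TCP at [0.276, 0.589, 0.248] pointing down, gripper open.
Joint ranges: [-2.53, 2.53], [-0.31, 2.02], [-1.57, 1.55], [0.28, 2.44], [-1.29, 4.43], [0.15, 1.84], [-2.92, 2.92]. Speed limits (rad/s): [2.57, 2.57, 3.14, 3.14, 3.14, 3.14, 3.14].

INTERFACE

Orientations are given as a unit quaternion [x, y, z, w].
In Python, from cell import env gives the robot as it stands. Calls block until the motion is done:
- env.move_pose(position, orientation): joint-space move of the TCP to a pose.
- env.movel(position, feed=0.15, frame=None, threshold=None): straight line of the TCP; frame=None keeps the orientation; feed is the mean speed in m/s. With threshold (N) it stops when the force on the tool has changed by that much, and returns True; else False.
- env.move_j(angles): joint-space move.
- env.open() and env.close(force=None): open the fingers fully, or close them until they stop; force is the grip in N (None keeps the last).
- env.dwell(seconds).
- env.inverse_kinematics(position, orientation): joint angles nearest the present ones, or None.
- env.get_state(): the state.
- env.snapshot(name): name is "scene" or "top"; returns the picture (400x640x3 uint8, red, green, blue); there is no depth.
- env.calibration(name): a dict with "fovy" (degrees; the focal length in pixels is half the picture's height over the tangent of half this angle, whatever the lens; pixels are square), "cx", "cy" (the principal point, pixels), "R" (3x3) and "t" (3): a world point X has camera coordinates R X + t. Camera axes: x right, y down, z forward; pixel columns grow to the right and rows downward; lengths in m; the calibration is good to about 2 mm. A picture is of the moment at which its call begins. calibration takes no time and is no camera call.
A pose or a line that the arm cannot do raises env.MotionError and nothing moves.
- env.close_job(): hands the job in, once; it reports no verdict.
The state is a dict: "time": time; "q": joint angles; "joint_velocities": joint speeds; "tau": joint torques, N m; "eef_pos": TCP position; "eef_rot": TCP orientation; "wrist_force": force on the tool from outside, world axes, zero at the start; "wrist_torque": the same for the moment, N m; "gripper_width": opening from 0.0 (shut) to 1.0 (fully open).
Only numpy, scipy, OpenCV 4.12 (cv2) and the standard library are available. Lean on these libraries where they do the work, as an engineer would, in place of code of your own. Each camera call takes 0.05 s, during which the arm holds its last target. There are 200 camera calls.

TASK

Turn the souvenir carousel on the shop counter, gently pushing its wheel round by the handles on the rim with the fingertips, until the red-and-white lighthouse stands squarely in line with the yellow pointer that marks the front. Do not grip the wheel, do not touch, lift or tip any of the souvenirs riding on it, and leave the other things on the counter alone. Finish with the wheel at rest and the hand clear.

Things in the scene. Friction and masses are not known exactly. Their poses are not given: they have to be found in the camera images.
- stand: Fixed stand under the wheel: white disc 170 mm across, 12 mm high. Origin at its centre on the counter (z = 0), on the wheel's vertical axis. Its own +x axis points to the front: a flat yellow arrow, 6 mm thick and 30 to 54 mm wide, lies on the counter along it and runs out from under the wheel to 245 mm from the axis.
- wheel: Turntable like a small ship's wheel: wooden disc 240 mm across with blue top, 40 to 56 mm above the counter. Turns either way about the vertical axis, over a full turn; friction about 0.12 N m (about 1 N at the handles), stays where left. Origin on the axis at counter height, z up. The lighthouse rides on its own +x side, midway between two handles, the others at 90, 180 and 270 degrees.
- handle_mid (a point): Mid-length of one of the wheel's eight equal handles, the one at 22.5 degrees from the wheel's +x about z; the rest follow every 45 degrees. They are level round wooden bars 14 to 18 mm thick, axes 48 mm above the counter, sticking out from the rim (120 mm) to 199 mm from the wheel's axis; this point is 160 mm out. Between and below them is open space down to the counter and arrow.
- lighthouse_mid (a point): Centre, half-way up, of the loose red-and-white striped lighthouse figurine (76 mm high, foot 48 mm across, grey foot and yellow lamp, about 120 g), standing on the wheel by its weight only, 68 mm from the axis; this point is 94 mm above the counter.
- blue_cup_mid (a point): Centre of the loose blue ceramic cup (50 mm high, 48 mm across) on the wheel, 81 mm above the counter. Not to be touched.
- amber_jar_mid (a point): Centre of the loose amber jar with a brass lid (55 mm high, 46 mm across) on the wheel, 83.5 mm above the counter. Not to be touched.
- green_tin_mid (a point): Centre of the loose green tin with a brass lid (44 mm high, 49 mm across) on the wheel, 78 mm above the counter. Not to be touched.
- snow_globe: Loose snow globe beside the carousel, 72 mm across, 84 mm high; origin at the centre of its underside. Leave alone.
- water_bottle: Loose blue water bottle, 64 mm across, 190 mm high; origin at the centre of its underside. Leave alone.
- shell_bowl: Loose white bowl, 120 mm across, 45 mm high; origin at the centre of its underside. Leave alone.
- mug: Loose terracotta mug, 80 mm across plus its handle, 90 mm high; origin at the centre of its underside. Leave alone.

How it is judged:
At the end, for the whole second after the job is handed in: The lighthouse's centre is within 13 mm (about 11 degrees) of the front line, on the pointer's side and 45 to 91 mm from the axis; the wheel is at rest (under 0.05 rad/s); all four souvenirs stand upright (within 0.15 rad) on the wheel at their starting height (within 8 mm) (y of lighthouse_mid in the frame of stand between -0.013 and 0.013 m and x of lighthouse_mid in the frame of stand between 0.045 and 0.091 m and angular speed of wheel below 0.05 rad/s and height (world z) of lighthouse_mid between 0.086 and 0.102 m and angle between each of lighthouse_mid, blue_cup_mid, amber_jar_mid, green_tin_mid's own z axis and vertical below 0.15 rad and height (world z) of blue_cup_mid between 0.073 and 0.089 m and height (world z) of amber_jar_mid between 0.0755 and 0.0915 m and height (world z) of green_tin_mid between 0.07 and 0.086 m); the robot touches nothing.
It fails at once if the robot touches a souvenir on the wheel (more than 0.3 N) (contact force between any of the fingers, the arm and lighthouse above 0.3 N or contact force between any of the fingers, the arm and blue_cup above 0.3 N or contact force between any of the fingers, the arm and amber_jar above 0.3 N or contact force between any of the fingers, the arm and green_tin above 0.3 N).
It fails at once if a souvenir on the wheel is lifted by 20 mm or tipped by 0.4 rad (height (world z) of lighthouse_mid above 0.114 m or angle between any of lighthouse_mid, blue_cup_mid, amber_jar_mid, green_tin_mid's own z axis and vertical above 0.4 rad or height (world z) of blue_cup_mid above 0.101 m or height (world z) of amber_jar_mid above 0.1035 m or height (world z) of green_tin_mid above 0.098 m).
It fails at once if the snow globe, bottle, bowl or mug beside the carousel is moved by more than 20 mm (distance of any of snow_globe, water_bottle, shell_bowl, mug from where it was at the start of the episode above 0.02 m).
It fails at once if the wheel is pushed, pressed or squeezed with more than 25 N (contact force between the fingers and wheel above 25 N).
It also fails if it takes over 64 s, if anything falls off the work surface, if the arm or the gripper's body presses on something with over 40 N, if the wrist force passes 120 N, or if a joint passes its speed limit or range.

## Working session

There is one attempt and no reset: what is moved stays moved. The work goes in short steps, each a Python script; the robot and the scene stay as the last script left them, time stands still between calls to the robot, and variables do not carry over. Pictures are saved under pics/ and viewed, about 8 in all and at most 12, crops included, and the job is handed in when it is done.

```bash
ls; mkdir -p pics; python3 - <<'E'
from cell import env
import cv2
for n in("scene","top"):
    im=env.snapshot(n); cv2.imwrite(f"pics/{n}0.png",im[:,:,::-1])
    c=env.calibration(n); print(n,c)
print(env.nose_length,env.get_state())
E
```

```text
pics
scene {'fovy': 57.946118029030146, 'cx': 325.9465952445662, 'cy': 198.38524203602296, 'R': array([[ 0.84056683,  0.54170107, -0.00271293],
       [ 0.36335334, -0.56752186, -0.73884592],
       [-0.40177327,  0.62006362, -0.67386894]]), 't': array([-0.46294495, -0.12030445,  1.40175849])}
top {'fovy': 54.78200150453331, 'cx': 319.9708030067757, 'cy': 203.04657991614226, 'R': array([[ 0.00741698, -0.99996653, -0.00345349],
       [-0.98197826, -0.00663125, -0.18887752],
       [ 0.18884829,  0.00479216, -0.98199458]]), 't': array([-0.01919827,  0.53946578,  1.19884056])}
0.017 {'time': 0.1, 'q': array([-1.175999  ,  0.46830177, -0.01158185,  1.60352797,  0.00599465,
        1.07139203, -0.05634422]), 'joint_velocities': array([ 0.00046703, -0.00361772, -0.0007999 , -0.00224884, -0.00011157,
       -0.00079983,  0.00159382]), 'tau': array([ 6.85589912e-04, -5.33509827e+01,  2.12415692e-02, -2.51966161e+01,
        1.14686578e-02,  4.24846759e-03,  4.85641044e-05]), 'eef_pos': array([0.27543319, 0.58823935, 0.24742681]), 'eef_rot': array([ 0.69078111, -0.15367708,  0.15351566, -0.68966496]), 'wrist_force': array([ 0.20791731,  0.13571156, -0.07641967]), 'wrist_torque': array([0.01856918, 0.03441425, 0.04940451]), 'gripper_width': 1.0012526234873966}
```

View pics/top0.png

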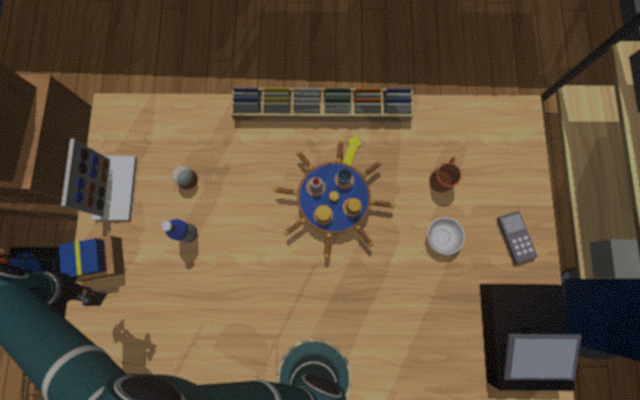

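View pics/scene0.png

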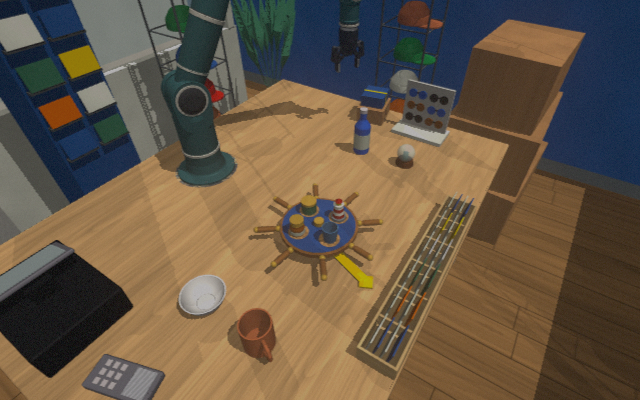

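The top view shows the wheel at about (334,197), the lighthouse at (316,187), the blue cup at (345,178), and the arrow pointing up to its tip at (357,138). In the scene view the surrounding items (bottle, globe, bowl, mug) all look clear of the handles. Next I'll measure them.

```bash
cat > h.py <<'E'
import numpy as np, cv2
from cell import env
def rays(n,uv,z):
    c=env.calibration(n); f=200/np.tan(np.radians(c["fovy"]/2)); uv=np.atleast_2d(uv).astype(float)
    d=np.c_[(uv[:,0]-c["cx"])/f,(uv[:,1]-c["cy"])/f,np.ones(len(uv))]@c["R"]
    o=-c["R"].T@c["t"]; s=(z-o[2])/d[:,2]
    return (o+d*s[:,None])[:,:2]
def proj(n,X):
    c=env.calibration(n); f=200/np.tan(np.radians(c["fovy"]/2)); p=np.atleast_2d(X)@c["R"].T+c["t"]
    return p[:,:2]/p[:,2:]*f+[c["cx"],c["cy"]]
def mask(im,lo,hi): return cv2.inRange(cv2.cvtColor(im,cv2.COLOR_RGB2HSV),lo,hi)
def pts(m): v,u=np.nonzero(m); return np.c_[u,v]
def measure(im,C=None):
    """wheel centre from blue top ellipse, handle angle (mod 45) from the ring, lighthouse from red"""
    W=np.zeros(im.shape[:2],np.uint8)
    W[120:270,260:410]=255
    b=mask(im,(105,120,40),(130,255,255))&W
    if C is None:
        hull=cv2.convexHull(max(cv2.findContours(b,0,2)[0],key=cv2.contourArea))
        h=rays("top",hull[:,0],.056); C,r=cv2.minEnclosingCircle(h.astype(np.float32)); C=np.array(C)
        A=np.c_[2*h,np.ones(len(h))]; s=np.linalg.lstsq(A,(h**2).sum(1),rcond=None)[0]
        print("disc",C,r,"lsq",s[:2],np.sqrt(s[2]+s[0]**2+s[1]**2)); C=s[:2]
    return C
E
python3 - <<'E'
from h import *
im=cv2.imread("pics/top0.png")[:,:,::-1].copy()
C=measure(im)
y=pts(mask(im,(24,150,80),(34,255,255))[:170]); a=rays("top",y,.006); r=np.linalg.norm(a-C,axis=1); a=a[(r<.27)]
print("arrow n",len(a),"max r",r[r<.27].max(), "centroid ang",np.degrees(np.arctan2(*(a.mean(0)-C)[::-1])))
# sample wood around ring: handles polar
hsv=cv2.cvtColor(im,cv2.COLOR_RGB2HSV)
th=np.radians(np.arange(0,360,1)); 
prof=0
for R in np.arange(.13,.196,.005):
    X=np.c_[C[0]+R*np.cos(th),C[1]+R*np.sin(th),np.full(360,.048)]
    uv=proj("top",X).astype(np.float32)
    s=cv2.remap(hsv,uv[:,0],uv[:,1],cv2.INTER_LINEAR).reshape(-1,3).astype(float)
    prof=prof+s
prof/=14
sat=prof[:,1]
print("sat med",np.median(sat)); 
for k in range(0,360,5): print(k,*prof[k:k+5].mean(0).round().astype(int),end=' | ')
w=np.clip(sat-np.median(sat)-8,0,None); z=(w*np.exp(8j*th)).sum(); print("\nphase mod45",np.degrees(np.angle(z))/8,abs(z)/w.sum())
m=(mask(im,(170,100,60),(180,255,255))|mask(im,(0,150,60),(6,255,255)))
p=pts(m); p=p[np.linalg.norm(p-[316,186],axis=1)<14]; print("red",len(p),p.mean(0))
for zz in(.094,.11,.12): d=rays("top",p.mean(0),zz)[0]-C; print(zz,np.hypot(*d),np.degrees(np.arctan2(d[1],d[0])))
for n,uv in dict(globe=(184,178),bottle=(178,229),bowl=(445,237),mug=(446,178)).items():
    q=rays("top",uv,.04)[0]; print(n,q,np.hypot(*(q-C)))
crop=cv2.resize(im[110:270,250:420],None,fx=4.5,fy=3.7*4.5/3.7*0+4.5*0.8,interpolation=cv2.INTER_CUBIC) if 0 else cv2.resize(im[125:265,265:405],(600,600),interpolation=cv2.INTER_CUBIC)
cv2.imwrite("pics/crop0.png",crop[:,:,::-1])
E
```

```text
disc [ 0.56043983 -0.05898743] 0.10850928723812103 lsq [ 0.5604939  -0.05914384] 0.10778714921410763
arrow n 265 max r 0.23937539128798307 centroid ang -19.551779714683864
sat med 112.92857142857143
0 16 112 157 | 5 17 111 156 | 10 16 112 155 | 15 16 113 152 | 20 16 113 150 | 25 16 112 156 | 30 16 113 156 | 35 16 145 120 | 40 16 119 129 | 45 16 113 131 | 50 16 112 154 | 55 16 113 155 | 60 16 113 156 | 65 17 112 159 | 70 17 110 161 | 75 16 115 155 | 80 15 145 119 | 85 17 113 142 | 90 17 110 143 | 95 16 112 124 | 100 17 110 155 | 105 18 108 163 | 110 17 109 162 | 115 17 111 160 | 120 17 112 153 | 125 15 143 119 | 130 16 117 134 | 135 16 112 111 | 140 17 110 139 | 145 18 107 149 | 150 17 108 147 | 155 17 108 145 | 160 17 110 144 | 165 17 112 139 | 170 16 146 115 | 175 16 120 117 | 180 17 110 138 | 185 17 110 140 | 190 17 110 142 | 195 17 110 143 | 200 16 112 141 | 205 16 114 128 | 210 16 115 101 | 215 15 143 102 | 220 16 121 135 | 225 16 113 146 | 230 16 113 148 | 235 16 113 152 | 240 16 113 156 | 245 16 113 127 | 250 16 114 106 | 255 16 115 142 | 260 15 142 104 | 265 16 121 143 | 270 16 113 154 | 275 16 114 151 | 280 16 113 149 | 285 16 114 148 | 290 16 113 141 | 295 16 114 116 | 300 16 114 135 | 305 15 144 105 | 310 16 122 136 | 315 16 113 148 | 320 16 112 150 | 325 16 114 151 | 330 17 119 148 | 335 28 176 157 | 340 29 178 161 | 345 19 128 137 | 350 15 145 114 | 355 16 119 141 | 
phase mod45 -11.108016182682661 0.6347339580568617
red 21 [315.38095238 180.66666667]
0.094 0.07260751463115243 53.823337068119464
0.11 0.07005945038513474 56.361013852947494
0.12 0.06854086953324562 58.04085612665646
globe [0.62326875 0.43597539] 0.4990828909871286
bottle [0.45327706 0.44280607] 0.5132729832756282
bowl [ 0.43346618 -0.41760836] 0.38030626791482447
mug [ 0.62892197 -0.4314006 ] 0.37849372209324056
```

View pics/crop0.png

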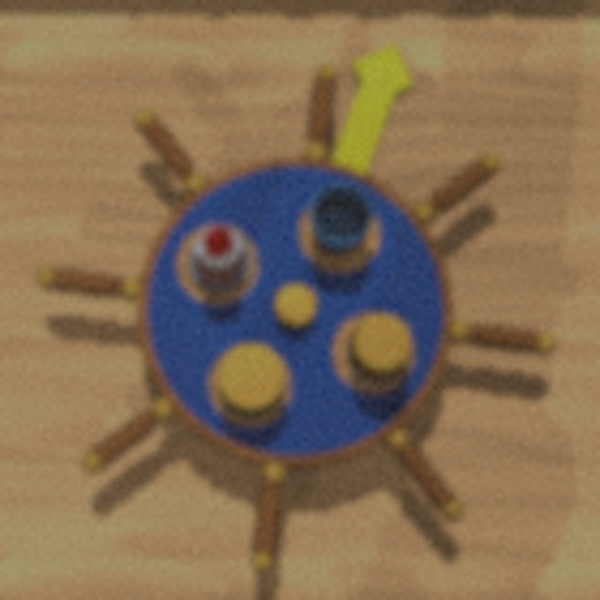

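The crop shows the lighthouse (218,255 in the crop) midway between handles at about 36.5° and 81.5°, so it sits near 59°. The arrow is at about -19.5°, so the wheel has to turn about -78° (clockwise). I'll push the handle at 81.5° with the closed fingertips. First I'll refine the handle angle without the arrow's pixels and check that the path is reachable.

```bash
cat >> h.py <<'E'
C0=np.array([.5605,-.0591]); FRONT=np.radians(-19.5)
def handles(im):
    """handle phase in degrees, mod 45, arrow sector left out"""
    hsv=cv2.cvtColor(im,cv2.COLOR_RGB2HSV); th=np.radians(np.arange(0,360,.5)); P=0
    for R in np.arange(.135,.19,.005):
        uv=proj("top",np.c_[C0[0]+R*np.cos(th),C0[1]+R*np.sin(th),np.full(len(th),.048)]).astype(np.float32)
        P=P+cv2.remap(hsv,uv[:,0],uv[:,1],cv2.INTER_LINEAR).reshape(-1,3)[:,:2].astype(float)/11
    w=np.where(P[:,0]<18,np.clip(P[:,1]-122,0,None),0); w[(th>np.radians(325))&(th<np.radians(348))]=0
    k=np.round(np.degrees(np.angle((w*np.exp(8j*th)).sum()))/8%45,1)
    return k
from scipy.spatial.transform import Rotation as Ro
def pose(a,r=.175,z=.045,s=1):
    """tool down, jaw axis tangential, at angle a (rad) about the wheel"""
    t=s*np.array([-np.sin(a),np.cos(a),0]); y=np.array([0,0,-1.])
    return np.array([C0[0]+r*np.cos(a),C0[1]+r*np.sin(a),z]), Ro.from_matrix(np.c_[np.cross(y,t),y,t]).as_quat()
E
python3 - <<'E'
from h import *
im=cv2.imread("pics/top0.png")[:,:,::-1].copy()
print(handles(im))
print(Ro.from_quat(env.get_state()["eef_rot"]).as_matrix().round(2))
for s in(1,-1):
    for d in(104,60,30,8):
        for z in (.045,.3):
            q=env.inverse_kinematics(*pose(np.radians(d),z=z,s=s)); print(s,d,z,None if q is None else np.round(q,2))
E
```

```text
37.8
[[ 0.91 -0.    0.42]
 [-0.42 -0.    0.91]
 [ 0.   -1.   -0.  ]]
1 104 0.045 [-0.03  0.6  -0.31  2.    0.32  0.58  2.84]
1 104 0.3 [-1.3   0.48  1.37  1.89 -0.51  1.2  -2.65]
1 60 0.045 [-0.08  0.73 -0.15  1.7   0.15  0.73  2.31]
1 60 0.3 [-0.19  0.43  0.    1.54 -0.    1.17  2.43]
1 30 0.045 [-0.06  0.8  -0.03  1.54  0.03  0.8   1.98]
1 30 0.3 [-0.18  0.54  0.14  1.38 -0.08  1.23  2.06]
1 8 0.045 [-0.04  0.83  0.07  1.48 -0.07  0.83  1.76]
1 8 0.3 [-0.16  0.58  0.27  1.32 -0.15  1.26  1.82]
-1 104 0.045 [-0.53  0.59  0.32  2.04 -0.33  0.57  0.26]
-1 104 0.3 [-0.65  0.21  0.43  1.86 -0.1   1.09  0.07]
-1 60 0.045 [-0.56  0.78  0.53  1.73 -0.53  0.78 -0.3 ]
-1 60 0.3 [-0.62  0.47  0.61  1.57 -0.28  1.19 -0.48]
-1 30 0.045 [-0.53  0.91  0.7   1.58 -0.7   0.92 -0.63]
-1 30 0.3 [-0.54  0.61  0.72  1.41 -0.4   1.27 -0.84]
-1 8 0.045 [-0.48  0.98  0.81  1.52 -0.8   0.99 -0.88]
-1 8 0.3 [-0.45  0.66  0.75  1.34 -0.45  1.31 -1.11]
```

```bash
cat >> h.py <<'E'
def sweep(a0,a1,z=.045,step=11,feed=.06,th=8):
    n=max(1,int(np.ceil(abs(a1-a0)/step)))
    for a in np.linspace(a0,a1,n+1)[1:]:
        p,q=pose(np.radians(a),z=z,s=-1)
        if env.movel(p,feed=feed,frame=q,threshold=th): print("force stop at",a); return False
    return True
def look(name):
    ims=[env.snapshot("top"),env.snapshot("scene")]
    im=np.vstack([ims[0][110:280,240:420],ims[1][150:320,220:400]]) 
    cv2.imwrite(f"pics/{name}_top.png",ims[0][:,:,::-1])
    a=cv2.resize(ims[0][115:275,250:410],(400,400)); b=cv2.resize(ims[1][150:310,235:395],(400,400))
    cv2.imwrite(f"pics/{name}.png",np.hstack([a,b])[:,:,::-1])
E
python3 - <<'E'
from h import *
env.close(20)
p=env.get_state()["eef_pos"]; env.movel([p[0],p[1],.36])
env.move_pose(*pose(np.radians(104),z=.32,s=-1))
P,_=pose(np.radians(104),z=.045,s=-1)
env.movel([P[0],P[1],.13],feed=.2); print(env.movel(P,feed=.06,threshold=6))
s=env.get_state(); print(s["time"],s["eef_pos"],s["wrist_force"],s["gripper_width"])
look("a")
E
```

```text
False
6.3667 [0.51843741 0.11078289 0.04536045] [-0.83509612 -0.05017127  0.40683628] -0.0019309532546520267
```

View pics/a.png

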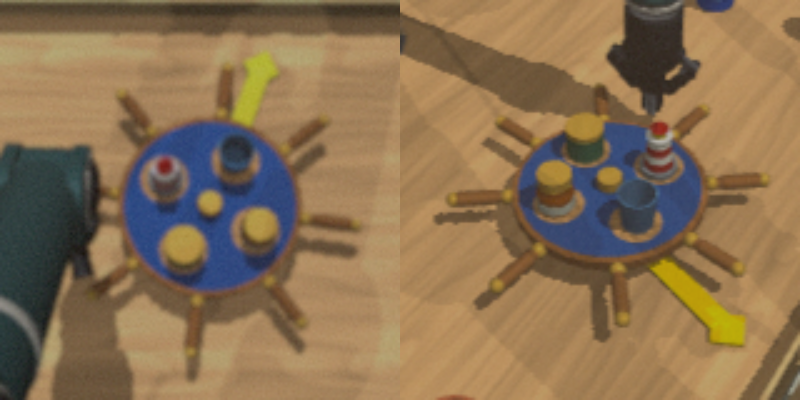

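The closed fingertips are down between two handles (about (650,105) in the right half) and the wheel hasn't moved. Next I'll sweep in two stages, checking the force.

```bash
python3 - <<'E'
from h import *
ok=sweep(104,50); s=env.get_state(); print(s["time"],s["wrist_force"])
if ok:
    ok=sweep(50,11); s=env.get_state(); print(s["time"],s["wrist_force"],s["eef_pos"])
    if ok:
        print(sweep(11,24))
        p=env.get_state()["eef_pos"]; env.movel([p[0],p[1],.3],feed=.2)
        env.move_pose(*pose(np.radians(95),r=.3,z=.36,s=-1))
look("b"); im=cv2.imread("pics/b_top.png")[:,:,::-1].copy(); print(handles(im),env.get_state()["time"])
E
```

```text
9.9667 [0.7862193  0.56508138 0.91754865]
12.5333 [-0.53002479 -0.19113268  0.11624306] [ 0.73215498 -0.02539835  0.04492511]
True
3.0 16.175
```

View pics/b.png

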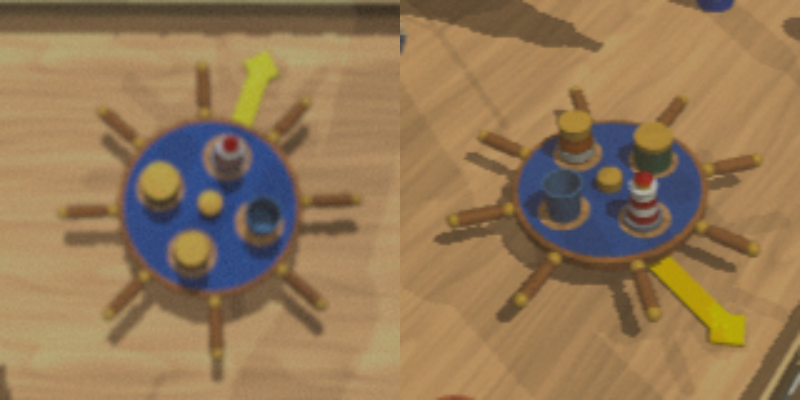

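The wheel's handles are now at 3° and -42°, so the lighthouse is at about -19.5°, in line with the pointer. All souvenirs are upright on their coasters and the hand is clear. I'll check that the wheel is at rest, then hand in.

```bash
python3 - <<'E'
from h import *
env.dwell(.5); im=env.snapshot("top"); print(handles(im),env.get_state()["time"])
y=pts(mask(im,(24,150,80),(34,255,255))[:165]); a=rays("top",y,.006)-C0; a=a[np.linalg.norm(a,axis=1)<.27]
print("arrow",np.degrees(np.arctan2(*a.mean(0)[::-1])))
o=cv2.imread("pics/top0.png")[:,:,::-1]
for n,(u,v) in dict(globe=(184,178),bottle=(178,229),bowl=(445,237),mug=(446,178)).items():
    print(n,cv2.phaseCorrelate(*[np.float32(cv2.cvtColor(np.ascontiguousarray(i[v-22:v+22,u-22:u+22]),cv2.COLOR_RGB2GRAY)) for i in(o,im)])[0])
env.close_job()
E
```

```text
3.1 16.725
arrow -19.568278664284414
globe (1.092958205818551, 2.5525364699312796)
bottle (1.1127454531432122, 0.6073051904213145)
bowl (0.38926820543475316, 0.4971769098213308)
mug (0.5798027579760934, 0.39796567437841546)
the job is handed in; nothing more can be done
```

I turned the wheel about 79° clockwise by pushing one handle with the closed fingertips. I then backed off, lifted the hand clear and handed the job in at about 16.7 s; the hand-in reports no verdict.

**Alignment:** in the last picture the handles are at 3.1° (mod 45), which puts the lighthouse at about -19.4°. The pointer is at -19.6°, so the error is roughly 0.2°, against about 11° allowed. I trust the measurement to 1–2°.

**Wheel at rest:** the handle angle read 3.0° and then 3.1° more than half a second later, so the wheel was still within measurement noise.

**Souvenirs:** in the last picture I viewed, all four stood upright on their coasters. I did not measure their heights.

**Forces:** the wrist force read after each of the two sweep stages was under about 1.5 N, and the 8 N force stop never triggered.

**Other items:** comparing pictures from before and after showed small apparent shifts. The bottle, bowl and mug moved about 1.3 px or less. The globe check disagreed at about 2.8 px (roughly 8 mm, under the 20 mm limit). The robot never went near the globe, so I put that down to picture noise or the arm's changing shadow, but I did not look into it further.

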